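# Hook the paint carton forward to the stop rail

### The job

A carton of paint jars has been pushed to the back of the wire bay on the shop counter. Pick up the shelf hook, drop its prong over the carton's front lip and gently drag the carton forward until it is pressed firmly and squarely against the yellow stop rail, using only the hook and never more force than the cardboard lip can bear. Then unhook it, leave the carton there with its jars upright, and stand the hook back on its black mat; disturb nothing else on the counter.

Things in the scene. Friction and masses are not known exactly. Their poses are not given: they have to be found in the camera images.
- hook: Shelf hook, 0.12 kg: wooden grip block 90 (x) x 18 (y) x 40 high on a dark foot plate 34 wide x 6 high. An 8 mm steel bar, axis 34 above the foot, runs forward (+x) to 155 from the block's centre; there an 8 mm round prong turns straight down to foot level. Origin: centre of the block's underside, z up. Stands on foot and prong; grip across the 18, above the foot plate.
- hook_tip (a point): Lowest point of the prong, 155 in +x from the hook's origin, at foot level.
- carton: Open cardboard carton, 140 (x) x 130 (y) x 62 high, walls 5. Origin: centre of underside; -x is its front, z up. 41 mm behind the front wall is empty, up to a divider 41 above the underside; jars stand behind it. 0.39-0.63 kg with jars, slides with 2-5 N of friction, starts up to 0.2 rad askew. Its lip tears if the hook loads it above 18 N.
- lip (a point): Middle of the top edge of the carton's front wall (62 above the carton's underside, mid-thickness).
- bay: Wire shelf bay fixed to the counter: white floor 12 thick, 300 deep (x) x 280 wide, posts at the sides, wire roof from 56 behind the floor's front edge, underside 155 above the counter. Origin: centre of the front edge, on the counter; x points into the bay, z up; turned by up to 0.1 rad.
- stop: Two fixed dark brackets at the bay's mouth. Origin: midway between them on the bay floor, 25 behind its front edge; axes as the bay's. A rigid yellow rail (258 wide, 8 thick, top 36 above the floor) is clamped between them along y: its carton-side face lies anywhere from 18 before (-x) to 18 behind (+x) this origin; feel or see it. Firmly pressed: 9 to 12 N on the rail for a second.
- mat: Black rubber mat of the hook, 270 (x) x 130 (y) x 3 thick, lying on the counter, left or right of the bay. Origin: centre of its underside.
- jar_red: Red paint jar in the carton, 34 dia x 52 high. Origin: centre of the underside.
- jar_green: Green paint jar in the carton, 34 dia x 52 high. Origin: centre of the underside.
- jar_blue: Blue paint jar in the carton, 34 dia x 52 high. Origin: centre of the underside.
- ink_bottle: Amber ink bottle on the white tray, 38 dia x 75 high; leave alone. Origin: centre of the underside.
- tape_roll: Blue tape roll on the white tray, 64 dia x 20 high; leave alone. Origin: centre of the underside.
- paint_jar: Orange paint jar on the counter at the right, 52 dia x 65 high; leave alone. Origin: centre of the underside.
- brush_cup: Blue cup on the counter at the left, 70 dia x 90 high; leave alone. Origin: centre of the underside.
Mind the look-alikes: they are no part of the job. There is more than one size of the jar_red; the one meant has the size given above. Of the things that look like the hook, the larger one is meant.

How it is judged:
On the way, in this order (a step that is already met when the one before it is completed fails the run):
1. the prong is down inside the carton, at least 6 mm below the lip, in the gap behind the front wall (x of hook_tip in the frame of carton between -0.067 and -0.024 m and y of hook_tip in the frame of carton between -0.06 and 0.06 m and z of hook_tip in the frame of carton below 0.056 m), for 0.1 s.
2. pulled by the hook, the carton presses square (within 0.05 rad) on the stop rail with more than 8 N for 0.5 s (contact force between carton and stop above 8 N and contact force between hook and carton above 4 N and angle between the x axis of carton and the x axis of bay, either way round below 0.05 rad), for 0.5 s.
At the end, for the whole second after the job is handed in: Carton flat and still, square to the bay within 0.06 rad, its front wall within 22 mm of the brackets' centre, three jars upright inside; hook let go and upright (0.1 rad) on its foot, its origin over the mat, at most 60 mm off the mat's midline (x of carton in the frame of stop between 0.048 and 0.092 m and angle between the x axis of carton and the x axis of bay, either way round below 0.06 rad and angle between carton's own z axis and vertical below 0.05 rad and linear speed of carton below 0.01 m/s and angle between each of jar_red, jar_green, jar_blue's own z axis and vertical below 0.2 rad and distance between each of jar_red, jar_green, jar_blue and carton below 0.09 m and contact force between hook and carton below 0.1 N and x of hook in the frame of mat between -0.135 and 0.135 m and y of hook in the frame of mat between -0.06 and 0.06 m and z of hook in the frame of mat below 0.008 m and angle between hook's own z axis and vertical below 0.1 rad and linear speed of hook below 0.02 m/s); the robot touches nothing.
It fails at once if the hook loads the carton with more than 18 N (contact force between hook and carton above 18 N).
It fails at once if the robot itself touches the carton (contact force between any of the fingers, the arm and carton above 0.5 N).
It fails at once if something else on the counter is moved by more than 20 mm (distance of any of ink_bottle, tape_roll, paint_jar, brush_cup from where it was at the start of the episode above 0.02 m).
It also fails if it takes over 70 s, if anything falls off the work surface, if the arm or the gripper's body presses on something with over 40 N, if the wrist force passes 120 N, or if a joint passes its speed limit or range.

### The arm

A 7-joint arm with a two-finger parallel gripper is mounted at the origin on the work surface. World frame = base frame: x ahead of the robot, y to its left, z up, the work surface at z = 0. Lengths are in m, angles in rad, forces in N, time in s.
With the tool pointing down it reaches from about 0.4 to 0.925 m from the base axis. Payload 5.6 kg.
Tool frame: the origin (TCP) lies at the very end of the fingers, on their centre line; the grasp point (between the pads) lies 19 mm behind it (arm.grip_point_offset is the distance from the TCP to the grasp point, in m); z points along the fingers, y is the direction in which the jaws open and shut (so a half turn about z gives the same grasp; the last joint's range is limited). The gripper opens to 85 mm and grips with 20 to 120 N. Pads are 22 mm wide; open, the fingers measure 114 mm over their backs; the gripper's body (76 mm by 85 mm) begins 54 mm behind the grasp point. The pads swing forward as they close: fully open they stand 13 mm farther back than shut.
Start: joints at [-1.315, 0.468, -0.012, 1.603, 0.006, 1.071, -0.056], TCP at [0.191, 0.621, 0.231] pointing down, gripper open.
Joint ranges: [-2.53, 2.53], [-0.31, 2.02], [-1.57, 1.55], [0.28, 2.44], [-1.29, 4.43], [0.15, 1.84], [-2.92, 2.92]. Speed limits (rad/s): [2.57, 2.57, 3.14, 3.14, 3.14, 3.14, 3.14].

### API

Orientations are given as a rotation vector (axis times angle).
In Python, from workcell import arm gives the robot as it stands. Calls block until the motion is done:
- arm.movep(position, orientation): joint-space move of the TCP to a pose.
- arm.line_to(position, velocity=0.15, rot=None, f_stop=None): straight line of the TCP; rot=None keeps the orientation; velocity is the mean speed in m/s. With f_stop (N) it stops when the force on the tool has changed by that much, and returns True; else False.
- arm.move_joints(angles): joint-space move.
- arm.gripper_to(opening, strength=None): opening from 0.0 (shut) to 1.0 (fully open); strength is the grip in N (None keeps the last); returns when the fingers have stopped.
- arm.hold(seconds).
- arm.solve_ik(position, orientation): joint angles nearest the present ones, or None.
- arm.capture(name): name is "scene" or "side" or "wrist"; returns the picture (384x512x3 uint8, red, green, blue); there is no depth.
- arm.camera_params(name): a dict with "fovy" (degrees; the focal length in pixels is half the picture's height over the tangent of half this angle, whatever the lens; pixels are square), "cx", "cy" (the principal point, pixels), "distortion" ([k1, k2, p1, p2, k3] as OpenCV has them; the pictures are not rectified), "extrinsics" (4x4, takes a point from world to camera coordinates); the wrist camera has in their place "T_tool_cam" (4x4, takes a point from camera to tool coordinates, whose origin is the TCP and whose axes are the flange's). Camera axes: x right, y down, z forward; pixel columns grow to the right and rows downward; lengths in m; the calibration is good to about 2 mm. A picture is of the moment at which its call begins: read the wrist's pose just before it. camera_params takes no time and is no camera call.
A pose or a line that the arm cannot do raises arm.PlanningError and nothing moves.
- arm.sign_off(): hands the job in, once; it reports no verdict.
Trained networks look in the newest picture that a camera, given by its name, has taken for a name from the list of things; names that differ only in an ending like _2 or _b are one class to them, and where a whole thing is asked for, a point or a joint stands for the part that bears it (a point fixed in the world has none). Each returns a list of dicts, best first, with "score" (0 to 1); they miss things now and then, are a little off and sometimes report something else, mostly with a low value. They report only what shows in the picture. A call takes as long as a camera call. They do not tell look-alikes from the thing itself.
- arm.search_frame(camera, target): "uv" ([column, row] in pixels, amid what is visible of it).
- arm.silhouettes(camera, target): "region" (384x512 bool, what is visible of it) and "uv" ([column, row] in pixels, amid what is visible of it).
- arm.pinpoint(camera, target): "uv" ([column, row] in pixels: a listed point, or the origin of a listed thing).
Readings, each from a call of its own:
- arm.get_t(): time.
- arm.get_joints(): joint angles.
- arm.get_joint_velocities(): joint speeds.
- arm.get_effort(): joint torques, N m.
- arm.get_tcp_pos(): TCP position.
- arm.get_tool_rot(): TCP orientation.
- arm.get_ft_force(): force on the tool from outside, world axes, zero at the start.
- arm.get_wrist_torque(): the same for the moment, N m.
- arm.get_finger_gap(): opening from 0.0 (shut) to 1.0 (fully open).
Only numpy, scipy, OpenCV 4.12 (cv2) and the standard library are available. Lean on these libraries where they do the work, as an engineer would, in place of code of your own. Each camera call takes 0.05 s, during which the arm holds its last target. There are 200 camera calls.

## Working session

There is one attempt and no reset: what is moved stays moved. The work goes in short steps, each a Python script; the robot and the scene stay as the last script left them, time stands still between calls to the robot, and variables do not carry over. Pictures are saved under pics/ and viewed, about 8 in all and at most 12, crops included, and the job is handed in when it is done.

```bash
ls; mkdir -p pics
python3 - <<'E'
from workcell import arm
import cv2,numpy as np
for c in ["scene","side"]:
    im=arm.capture(c); cv2.imwrite(f"pics/{c}0.png",cv2.resize(im[:,:,::-1],(800,600)))
    p=arm.camera_params(c); print(c,p["fovy"],p["cx"],p["cy"],p["distortion"]); print(np.round(p["extrinsics"],3).tolist())
    for t in ["hook","hook_tip","carton","lip","bay","stop","mat"]:
        print(t,[(np.round(d["uv"],1).tolist(),round(d["score"],2)) for d in arm.pinpoint(c,t)][:3])
print(arm.camera_params("wrist"), arm.get_t(), arm.get_tool_rot())
E
```

```text
pics
scene 57.59309233846942 250.90119537061796 186.18222107588878 [-0.09701209  0.          0.          0.          0.        ]
[[-0.424, 0.906, 0.001, 0.235], [0.697, 0.327, -0.638, -0.359], [-0.578, -0.27, -0.77, 1.472], [0.0, 0.0, 0.0, 1.0]]
hook [([312.7, 175.6], 0.82), ([353.9, 200.5], 0.6)]
hook_tip [([339.4, 234.1], 0.8), ([292.9, 156.5], 0.48), ([128.6, 151.3], 0.22)]
carton [([215.3, 225.9], 0.91), ([127.0, 147.5], 0.18)]
lip [([217.7, 199.0], 0.87)]
bay [([238.9, 193.5], 0.9)]
stop [([238.6, 198.0], 0.62)]
mat [([349.3, 213.5], 0.79)]
side 45.972612318119566 254.55141157709784 199.2606486806711 [0.03688431 0.         0.         0.         0.        ]
[[0.983, -0.186, 0.012, -0.578], [-0.114, -0.652, -0.75, 0.126], [0.147, 0.735, -0.661, 1.268], [0.0, 0.0, 0.0, 1.0]]
hook [([180.0, 194.0], 0.76), ([189.1, 159.9], 0.56)]
hook_tip [([161.3, 220.1], 0.7), ([235.0, 157.7], 0.56)]
carton [([307.0, 220.9], 0.79)]
lip [([284.4, 212.1], 0.96), ([217.0, 132.3], 0.58)]
bay [([244.7, 226.3], 0.7)]
stop [([254.2, 219.5], 0.64), ([284.6, 380.0], 0.63)]
mat [([210.8, 156.6], 0.88)]
{'fovy': 65.12207902771966, 'cx': 253.87536780552483, 'cy': 191.99591853573108, 'distortion': array([-0.04870587,  0.        ,  0.        ,  0.        ,  0.        ]), 'T_tool_cam': array([[ 4.62467313e-04, -9.50387324e-01, -3.11068674e-01,
         8.08898263e-02],
       [ 9.99999855e-01,  3.53713350e-04,  4.06027903e-04,
        -8.66215934e-04],
       [-2.75854630e-04, -3.11068817e-01,  9.50387350e-01,
        -1.41224281e-01],
       [ 0.00000000e+00,  0.00000000e+00,  0.00000000e+00,
         1.00000000e+00]])} 0.8 [ 4.67701440e-01  3.10654451e+00 -4.59680814e-05]
```

View pics/scene0.png

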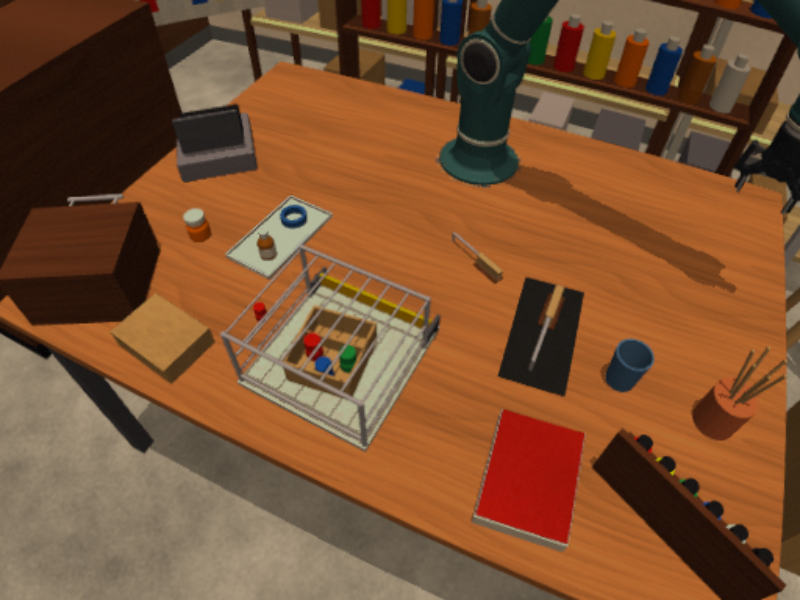

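View pics/side0.png

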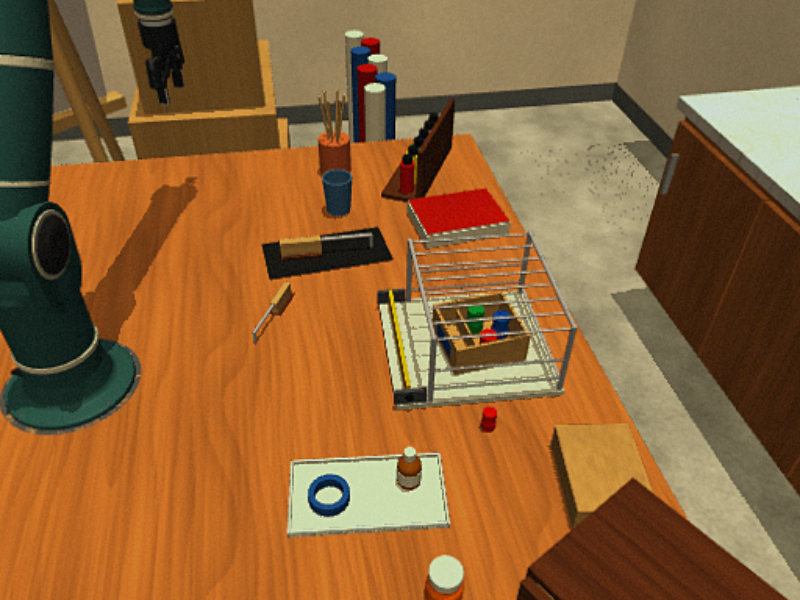

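```bash
cat > h.py <<'E'
from workcell import arm
import cv2,numpy as np
from scipy.spatial.transform import Rotation as R
def cam(c):
    p=arm.camera_params(c); f=192/np.tan(np.radians(p["fovy"])/2)
    K=np.array([[f,0,p["cx"]],[0,f,p["cy"]],[0,0,1]])
    if c=="wrist":
        T=np.eye(4);T[:3,:3]=R.from_rotvec(arm.get_tool_rot()).as_matrix();T[:3,3]=arm.get_tcp_pos()
        E=np.linalg.inv(T@p["T_tool_cam"])
    else: E=np.array(p["extrinsics"])
    return K,np.array(p["distortion"]),E
def ray(C,uv):
    K,d,E=C; n=cv2.undistortPoints(np.array([[uv]],float),K,d)[0,0]
    return -E[:3,:3].T@E[:3,3], E[:3,:3].T@np.r_[n,1]
def plane(C,uv,z):
    o,d=ray(C,uv); return o+d*(z-o[2])/d[2]
def tri(obs):
    A=np.zeros((3,3));b=np.zeros(3);L=[]
    for C,uv in obs:
        o,d=ray(C,uv);d=d/np.linalg.norm(d);P=np.eye(3)-np.outer(d,d);A+=P;b+=P@o;L.append((P,o))
    X=np.linalg.solve(A,b); return X,max(np.linalg.norm(P@(X-o)) for P,o in L)
def proj(C,X):
    K,d,E=C; return cv2.projectPoints(np.atleast_2d(np.array(X,float)),cv2.Rodrigues(E[:3,:3])[0],E[:3,3],K,d)[0][:,0]
def down(yaw): # tool z down, tool x along yaw
    c,s=np.cos(yaw),np.sin(yaw); return R.from_matrix(np.array([[c,s,0],[s,-c,0],[0,0,-1]])).as_rotvec()
E
python3 - <<'E'
from h import *
S,D=cam("scene"),cam("side")
o={"hook":([353.9,200.5],[189.1,159.9]),"tip":([339.4,234.1],[235,157.7]),"carton":([215.3,225.9],[307,220.9]),"lip":([217.7,199],[284.4,212.1]),"bay":([238.9,193.5],[244.7,226.3]),"stop":([238.6,198],[254.2,219.5]),"mat":([349.3,213.5],[210.8,156.6])}
for k,(a,b) in o.items():
    X,e=tri([(S,a),(D,b)]); print(k,X.round(4),round(e,4))
print("rail ends(scene) top z.048",[plane(S,u,.048).round(4) for u in ([203,177],[274,206])])
print("rail ends(side)",[plane(D,u,.048).round(4) for u in ([250,187],[261,247])])
# carton top corners from viewed pics (z .074)
print("carton front corners side",[plane(D,(u[0]*.64,u[1]*.64),.074).round(3) for u in ([435,307],[448,367],[527,353],[510,295])])
for t in ["jar_red","jar_green","jar_blue"]:
  arm.capture
  print(t,[(plane(C,d["uv"],.017).round(3),round(d["score"],2)) for c,C in(("scene",S),("side",D)) for d in arm.pinpoint(c,t)[:2]])
print(arm.get_t())
E
```

```text
hook [ 0.4244  0.32   -0.0005] 0.0081
tip [0.5789 0.3096 0.0023] 0.0023
carton [ 0.7289 -0.0449  0.0159] 0.008
lip [ 0.6622 -0.0597  0.0703] 0.0009
bay [ 0.5597 -0.0344  0.0013] 0.0087
stop [ 0.5882 -0.0228  0.0146] 0.0066
mat [0.4963 0.3175 0.0105] 0.0034
rail ends(scene) top z.048 [array([ 0.5896, -0.1565,  0.048 ]), array([0.5997, 0.0982, 0.048 ])]
rail ends(side) [array([0.5906, 0.0925, 0.048 ]), array([ 0.575 , -0.1577,  0.048 ])]
carton front corners side [array([0.659, 0.005, 0.074]), array([ 0.646, -0.15 ,  0.074]), array([ 0.789, -0.141,  0.074]), array([0.808, 0.015, 0.074])]
jar_red [(array([ 0.704, -0.213,  0.017]), 0.44), (array([ 0.739, -0.085,  0.017]), 0.61), (array([ 0.698, -0.238,  0.017]), 0.57)]
jar_green [(array([ 0.73 , -0.012,  0.017]), 0.5), (array([ 0.734, -0.011,  0.017]), 0.68)]
jar_blue [(array([ 0.784, -0.038,  0.017]), 0.5), (array([ 0.782, -0.028,  0.017]), 0.53)]
1.1
```

Run:
```python
from h import *
import pickle
obs={}
ims=[]
for i,(p,y,ts) in enumerate([((.40,.32,.2),-.07,["hook","hook_tip","mat"]),((.47,.30,.24),-.07,["hook","hook_tip","mat"]),((.56,-.09,.25),-.05,["lip","carton","stop","bay"]),((.50,-.0,.27),-.05,["lip","carton","stop","bay"])]):
    arm.movep(np.array(p),down(y+np.pi)); C=cam("wrist"); im=arm.capture("wrist"); ims.append(im[:,:,::-1])
    pickle.dump((C,im),open(f"w{i}.pkl","wb"))
    for t in ts:
        r=arm.pinpoint("wrist",t)[:2]; print(i,t,[(np.round(d["uv"],1).tolist(),round(d["score"],2)) for d in r])
        if r: obs.setdefault(t,[]).append((C,r[0]["uv"]))
for t,o in obs.items():
    if len(o)>1: print(t,*tri(o))
cv2.imwrite("pics/w.png",cv2.resize(np.vstack([np.hstack(ims[:2]),np.hstack(ims[2:])]),(800,600),interpolation=cv2.INTER_AREA))
print(arm.get_t())
```

```text
0 hook [([244.2, 192.1], 0.93), ([105.7, 156.2], 0.61)]
0 hook_tip [([253.1, 299.0], 0.95), ([11.6, 115.2], 0.61)]
0 mat [([249.6, 233.9], 0.87)]
1 hook [([260.9, 125.5], 0.94), ([126.4, 91.2], 0.66)]
1 hook_tip [([264.4, 239.1], 0.94), ([35.9, 52.6], 0.86)]
1 mat [([262.0, 168.6], 0.63)]
2 lip [([288.8, 255.3], 0.8)]
2 carton [([293.2, 277.1], 0.6)]
2 stop [([300.1, 179.2], 0.94), ([301.7, 302.7], 0.25)]
2 bay [([302.2, 159.9], 0.66)]
3 lip [([222.8, 286.3], 0.71)]
3 carton [([235.1, 301.3], 0.84)]
3 stop [([238.2, 215.0], 0.57), ([461.1, 203.1], 0.4)]
3 bay [([235.3, 198.0], 0.73), ([237.8, 215.6], 0.43)]
hook [0.42676025 0.30955757 0.01034291] 0.0016364745390279715
hook_tip [ 0.59070946  0.30660921 -0.00984219] 0.0003899200667600865
mat [0.48246255 0.30962692 0.00497462] 0.0005138125844831093
lip [ 0.67238713 -0.05054772  0.0577056 ] 0.0014412047435249375
carton [ 0.7338545  -0.0399964   0.01364062] 0.0021214274641560876
stop [ 0.59272665 -0.02698609 -0.00703082] 0.001255813726511036
bay [ 0.560727   -0.02750641  0.0103436 ] 0.002648645437946835
5.8
```

View pics/w.png

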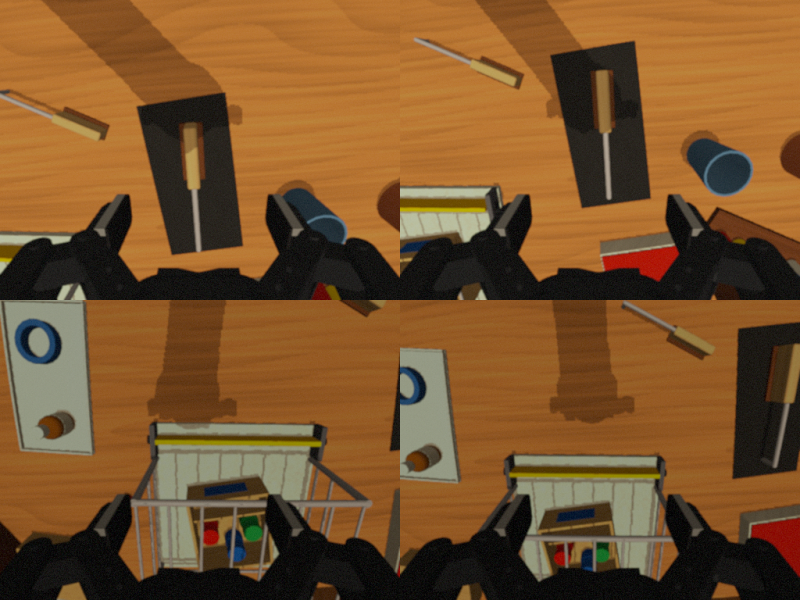

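Run:
```python
from h import *
import pickle
W=[pickle.load(open(f"w{i}.pkl","rb")) for i in range(4)]
C=[w[0] for w in W]
S,D=cam("scene"),cam("side")
for n,us in {"hook":([244.2,192.1],[260.9,125.5],[353.9,200.5],[189.1,159.9]),"tip":([253.1,299],[264.4,239.1],[339.4,234.1],[235,157.7]),"mat":([249.6,233.9],[262,168.6],[349.3,213.5],[210.8,156.6])}.items():
    cs=[C[0],C[1],S,D]; print(n,tri(list(zip(cs,us)))[0].round(4),[plane(c,u,.003 if n!="mat" else 0)[:2].round(4).tolist() for c,u in zip(cs,us)])
for n,us,z in (("lip",([288.8,255.3],[222.8,286.3],[217.7,199],[284.4,212.1]),.074),("stop",([300.1,179.2],[238.2,215],[238.6,198],[254.2,219.5]),.012),("bay",([302.2,159.9],[235.3,198],[238.9,193.5],[244.7,226.3]),0)):
    cs=[C[2],C[3],S,D]; print(n,tri(list(zip(cs,us)))[0].round(4),[plane(c,u,z)[:2].round(4).tolist() for c,u in zip(cs,us)])
# block top via colour (tan on mat)
for i in (0,1):
    im=W[i][1]; hsv=cv2.cvtColor(im,cv2.COLOR_RGB2HSV)
    u=[(244,192),(261,125)][i]
    roi=np.zeros(im.shape[:2],np.uint8); cv2.circle(roi,u,60,255,-1)
    m=cv2.inRange(hsv,(10,60,110),(30,190,255))&roi
    n,l,s,ce=cv2.connectedComponentsWithStats(m)
    k=[j for j in range(1,n)]; k=min(k,key=lambda j:np.hypot(*(ce[j]-u)) if s[j,4]>100 else 1e9)
    c=max(cv2.findContours((l==k).astype(np.uint8),0,2)[0],key=len)
    pts=np.array([plane(C[i],p[0].astype(float),.043)[:2] for p in c]).astype(np.float32)
    print("block",i,s[k],cv2.minAreaRect(pts))
# rail
for i in (2,3):
    im=W[i][1]; hsv=cv2.cvtColor(im,cv2.COLOR_RGB2HSV)
    m=cv2.inRange(hsv,(20,190,110),(33,255,255)); n,l,s,ce=cv2.connectedComponentsWithStats(m); k=1+np.argmax(s[1:,4]); print(s[k])
    xs=range(s[k,0]+6,s[k,0]+s[k,2]-6); lo=[];hi=[]
    for x in xs:
        r=np.where(l[:,x]==k)[0]
        if len(r): lo.append(plane(C[i],(x,r.max()+.5),.048)); hi.append(plane(C[i],(x,r.min()-.5),.048))
    for q in (lo,hi):
        q=np.array(q); print("rail x=a*y+b",np.polyfit(q[:,1],q[:,0],1), q[:,1].min(),q[:,1].max())
ims=[cv2.resize(W[i][1][y:y+130,x:x+175,::-1],(525,390)) for i,x,y in((2,200,160),)]
cv2.imwrite("pics/c.png",cv2.resize(ims[0],(788,585),interpolation=cv2.INTER_CUBIC))
```

```text
hook [0.427  0.313  0.0044] [[0.4286, 0.3076], [0.428, 0.3112], [0.437, 0.3163], [0.4189, 0.3253]]
tip [0.5804 0.3078 0.0046] [[0.5809, 0.3077], [0.584, 0.3062], [0.5818, 0.3085], [0.5773, 0.3113]]
mat [0.4883 0.3134 0.0054] [[0.485, 0.3099], [0.4836, 0.3092], [0.492, 0.3161], [0.4953, 0.3361]]
lip [ 0.6639 -0.054   0.0697] [[0.6644, -0.0516], [0.6592, -0.0485], [0.6655, -0.0585], [0.6604, -0.0628]]
stop [ 0.5866 -0.0257  0.0134] [[0.5884, -0.0292], [0.5837, -0.0261], [0.5932, -0.0262], [0.584, -0.0145]]
bay [ 0.5618 -0.0301  0.0021] [[0.5654, -0.0246], [0.5618, -0.0295], [0.5678, -0.0381], [0.5536, -0.0257]]
block 0 [ 233  163   24   81 1397] ((0.4300186038017273, 0.30866459012031555), (0.0907573252916336, 0.021906813606619835), 0.44242969155311584)
block 1 [ 251   90   22   81 1235] ((0.4305172562599182, 0.3103927671909332), (0.08900601416826248, 0.020154062658548355), 0.6453490853309631)
[ 198  179  213    9 1204]
rail x=a*y+b [0.05922802 0.58710025] -0.14881135316102928 0.09183620032835346
rail x=a*y+b [0.05805725 0.58008713] -0.14820548115723964 0.0908784512438909
[140 221 193   8 918]
rail x=a*y+b [0.05754463 0.58646353] -0.14730255991260363 0.0919962282694985
rail x=a*y+b [0.05888314 0.57972231] -0.14587870670655956 0.09177958710871463
```

View pics/c.png

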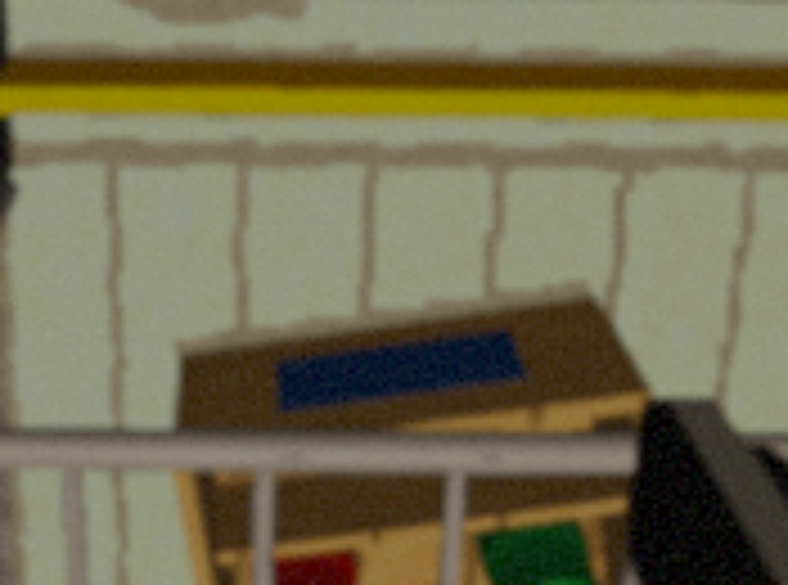

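Run:
```python
from h import *
import pickle
C=pickle.load(open("w2.pkl","rb"))[0]
f=lambda u,z:plane(C,(200+u[0]*175/788,160+u[1]*130/585),z)
for z,a,b in ((.074,(180,430),(645,393)),(.012,(183,350),(585,298)),(.074,(180,430),(400,416))):
    p,q=f(a,z),f(b,z); d=q-p; m=(p+q)/2; print(p.round(4),q.round(4),np.linalg.norm(d).round(4),"yaw",np.arctan2(-d[0],d[1]).round(4),m.round(4))
# grasp check
for p,y in (((.429,.310,.014),-.01),((.43,.31,.2),-.01),((.51,-.06,.11),-.06),((.42,-.05,.11),-.06)):
    print(arm.solve_ik(np.array(p),down(y+np.pi)))
```

```text
[ 0.6619 -0.11    0.074 ] [0.6571 0.0133 0.074 ] 0.1233 yaw 0.0394 [ 0.6595 -0.0483  0.074 ]
[ 0.6695 -0.1121  0.012 ] [0.6579 0.0123 0.012 ] 0.125 yaw 0.0931 [ 0.6637 -0.0499  0.012 ]
[ 0.6619 -0.11    0.074 ] [ 0.6605 -0.0516  0.074 ] 0.0584 yaw 0.0235 [ 0.6612 -0.0808  0.074 ]
[-0.72363699  0.59622794  0.04308646  2.02497806 -0.04858356  0.52132774
  0.91495648]
[-0.72786467  0.30231255  0.04789196  1.92942519 -0.0180509   0.91025977
  0.88973055]
[-0.18271113  0.41422054  0.28561308  2.04519327 -0.17591774  0.70486859
  1.72526312]
[-0.20968067  0.28247043  0.28396154  2.24902864 -0.13384327  0.62510348
  1.68314195]
```

Run:
```python
from h import *
import pickle
r=down(-.01+np.pi)
arm.movep(np.array([.427,.3095,.12]),r)
arm.gripper_to(.6,120)
print(arm.line_to(np.array([.427,.3095,.0145]),.1,f_stop=8),arm.get_tcp_pos())
arm.gripper_to(0.0,120); print("gap",arm.get_finger_gap(),arm.get_ft_force())
arm.line_to(np.array([.427,.3095,.21]),.15)
C=cam("wrist");im=arm.capture("wrist");print("wrist tip",arm.pinpoint("wrist","hook_tip")[:2])
im2=arm.capture("side"); q=arm.pinpoint("side","hook_tip"); im3=arm.capture("scene");q3=arm.pinpoint("scene","hook_tip")
S,D=cam("scene"),cam("side")
print([d["uv"].tolist() if hasattr(d["uv"],"tolist") else d["uv"] for d in q+q3])
print("expect",[proj(c,[.582,.308,.1985]) for c in (C,D,S)], arm.get_ft_force(),arm.get_finger_gap())
cv2.imwrite("pics/g.png",np.hstack([cv2.resize(im,(400,300)),cv2.resize(im2[40:240,100:367],(400,300))])[:,:,::-1]); print(arm.get_t())
```

```text
False [0.4273538  0.30983046 0.01505374]
gap 0.1911124936129265 [-1.50334396  0.14961538  6.40549872]
wrist tip [{'uv': [24.3, 78.9], 'score': 0.72}]
[[234.0, 109.7], [161.9, 222.3], [290.4, 154.6]]
expect [array([[255.01430254, 429.45508267]]), array([[235.6129717 , 108.54583865]]), array([[353.99249877, 194.06212722]])] [-0.26392992  0.18723047 -0.67300962] 0.1871457150285126
10.925
```

View pics/g.png

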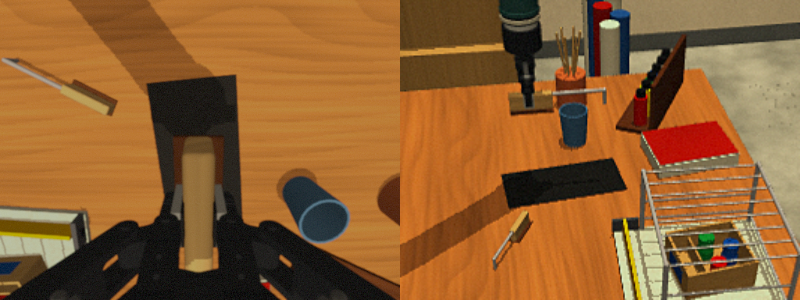

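Run:
```python
from h import *
psi=-.0585; r=down(psi+np.pi); u=np.array([np.cos(psi),np.sin(psi),0])
tip=np.array([.682,-.048,.092])
tcp=tip-.155*u+[0,0,.0115]
a=tcp-.10*u
print(tcp,a)
arm.line_to(np.array([.40,.15,.21]),.25,rot=r)
arm.line_to(np.r_[a[:2],.21],.25)
arm.line_to(a,.15)
print(arm.line_to(tcp,.1,f_stop=4),arm.get_tcp_pos(),arm.get_ft_force())
S,D=cam("scene"),cam("side")
im=arm.capture("side");q=arm.pinpoint("side","hook_tip");l=arm.pinpoint("side","lip")
im2=arm.capture("scene");q2=arm.pinpoint("scene","hook_tip");l2=arm.pinpoint("scene","lip")
f=lambda x:[(np.round(d["uv"],1).tolist(),round(d["score"],2)) for d in x]
print(f(q),f(l),f(q2),f(l2),"expect",proj(D,[tip,[.6645,-.049,.074]]),proj(S,[tip,[.6645,-.049,.074]]))
c=lambda im,x,y:cv2.resize(im[y:y+110,x:x+146],(400,300),interpolation=cv2.INTER_CUBIC)
cv2.imwrite("pics/v.png",np.hstack([c(im,220,140),c(im2,150,150)])[:,:,::-1]); print(arm.get_t())
```

```text
[ 0.52726515 -0.03893767  0.1035    ] [ 0.42743621 -0.03309101  0.1035    ]
False [ 0.52654983 -0.0389221   0.10338662] [ 0.67314102  0.38177144 -1.8459904 ]
[([290.2, 204.3], 0.66), ([164.2, 223.3], 0.52)] [([285.4, 210.8], 0.58), ([291.7, 204.1], 0.49)] [([219.2, 200.7], 0.81), ([288.6, 155.6], 0.47)] [([218.8, 201.5], 0.81), ([236.8, 194.3], 0.26), ([172.9, 164.4], 0.25)] expect [[291.00416192 202.97208253]
 [284.66942177 208.64939473]] [[217.7118315  200.51323426]
 [220.64930381 199.83314776]]
14.925
```

View pics/v.png

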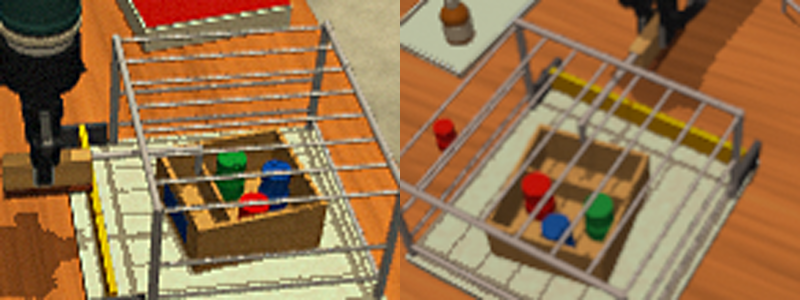

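Run:
```python
from h import *
S,D=cam("scene"),cam("side")
print(tri([(S,[219.2,200.7]),(D,[290.2,204.3])]),tri([(S,[218.8,201.5]),(D,[285.4,210.8])]))
p=np.array(arm.get_tcp_pos()); f0=np.array(arm.get_ft_force())
print(arm.line_to(np.r_[p[:2],.0625],.04,f_stop=3),arm.get_tcp_pos(),np.array(arm.get_ft_force())-f0)
im=arm.capture("side");q=arm.pinpoint("side","hook_tip")[:1];im2=arm.capture("scene");q2=arm.pinpoint("scene","hook_tip")[:1];print(q,q2)
t=np.array(arm.get_tcp_pos())+[.1547,-.009,-.0115]
print(proj(D,t),proj(S,t),arm.get_t())
c=lambda im,x,y:cv2.resize(im[y:y+110,x:x+146],(400,300),interpolation=cv2.INTER_CUBIC)
cv2.imwrite("pics/v2.png",np.hstack([c(im,220,140),c(im2,150,150)])[:,:,::-1])
```

```text
(array([ 0.67902727, -0.04645179,  0.08700331]), np.float64(0.0014956981836671175)) (array([ 0.66724078, -0.05301921,  0.06806692]), np.float64(0.001359312242669668))
False [ 0.52737123 -0.03890953  0.0627846 ] [-0.74667455 -0.17649578 -0.63944339]
[{'uv': [290.3, 213.6], 'score': 0.81}] [{'uv': [290.5, 154.2], 'score': 0.8}]
[[290.04625274 213.51896586]] [[218.74626709 208.71741997]] 16.3
```

View pics/v2.png

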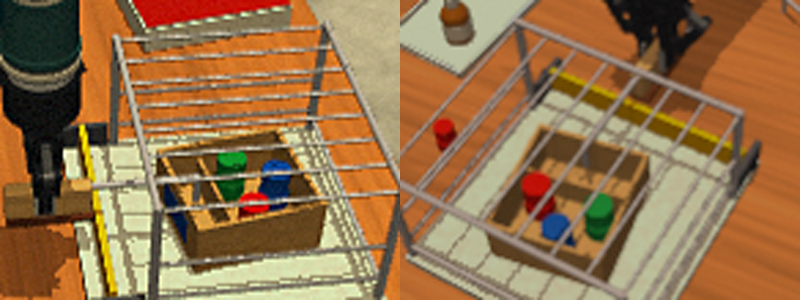

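Run:
```python
from h import *
psi=-.0585; u=np.array([np.cos(psi),np.sin(psi),0])
def F(n=5):
    a=[]
    for _ in range(n): a.append(arm.get_ft_force()); arm.hold(.02)
    return np.mean(a,0)
p0=np.array(arm.get_tcp_pos()); f0=F(); print("f0",f0)
for d in (.03,.05,.065,.073):
    s=arm.line_to(p0-d*u,.03,f_stop=9); f=F(3)-f0; p=np.array(arm.get_tcp_pos())
    print(d,s,((p0-p)@u).round(4),"Fu",(f@u).round(2),f.round(2))
    if s: break
print(arm.get_t())
arm.capture("side"); print(arm.pinpoint("side","lip")[:1]); 
np.save("p0.npy",np.r_[p0,f0])
```

```text
f0 [-0.3294229  -0.44634143 -1.54949061]
0.03 False 0.0301 Fu 1.65 [1.68 0.44 0.15]
0.05 False 0.0506 Fu 0.58 [0.6  0.34 0.09]
0.065 False 0.0656 Fu 0.77 [ 0.81  0.53 -0.15]
0.073 False 0.0736 Fu 1.08 [1.1  0.37 0.19]
19.6083
[{'uv': [262.0, 213.0], 'score': 0.94}]
```

Run:
```python
from h import *
psi=-.0585; u=np.array([np.cos(psi),np.sin(psi),0])
def F(n=4):
    a=[]
    for _ in range(n): a.append(arm.get_ft_force()); arm.hold(.02)
    return np.mean(a,0)
q=np.load("p0.npy"); p0,f0=q[:3],q[3:]
d=.073
while d<.1:
    d+=.0015
    s=arm.line_to(p0-d*u,.015,f_stop=5); f=F(3)-f0; p=np.array(arm.get_tcp_pos())
    print(round(d,4),s,((p0-p)@u).round(4),"Fu",(f@u).round(2),f.round(1))
    if s or f@u>5: break
print(arm.get_t(), arm.get_wrist_torque())
arm.capture("side"); print(arm.pinpoint("side","lip")[:1]);
```

```text
0.0745 False 0.0742 Fu 1.84 [ 1.9  0.5 -0.1]
0.076 False 0.0759 Fu 2.28 [ 2.3  0.3 -0. ]
0.0775 False 0.0776 Fu 2.45 [ 2.5  0.7 -0.4]
0.079 False 0.0791 Fu 2.02 [ 2.   0.4 -0.2]
0.0805 False 0.0807 Fu 1.57 [ 1.6  0.6 -0.3]
0.082 False 0.0822 Fu 2.58 [2.6 0.1 0.1]
0.0835 False 0.0837 Fu 2.06 [ 2.  -0.3  0.3]
0.085 False 0.0848 Fu 4.21 [ 4.2 -0.  -0.4]
0.0865 False 0.0866 Fu 3.67 [ 3.7 -0.3  0.1]
0.088 False 0.0881 Fu 4.11 [ 4.1 -0.8 -0.1]
0.0895 False 0.0897 Fu 3.33 [ 3.3 -0.5  0.1]
0.091 False 0.09 Fu 6.34 [ 6.3 -0.5 -1.9]
23.3083 [-0.24069128 -0.95311357 -0.11187622]
[{'uv': [253.7, 210.0], 'score': 0.57}]
```

Run:
```python
from h import *
psi=-.0585; u=np.array([np.cos(psi),np.sin(psi),0])
def F(n=4):
    a=[]
    for _ in range(n): a.append(arm.get_ft_force()); arm.hold(.02)
    return np.mean(a,0)
q=np.load("p0.npy"); p0,f0=q[:3],q[3:]
d=.091; fu=6.3
while d<.1:
    step=.0006 if fu<9 else .0003
    d+=step
    s=arm.line_to(p0-d*u,.004,f_stop=4); f=F(5)-f0; fu=f@u; p=np.array(arm.get_tcp_pos())
    print(round(d,4),s,((p0-p)@u).round(4),"Fu",fu.round(2),f.round(1))
    if s or fu>12.3: break
for _ in range(3): arm.hold(.4); print((F()-f0).round(2))
im=arm.capture("side"); im2=arm.capture("scene")
c=lambda im,x,y:cv2.resize(im[y:y+110,x:x+146],(400,300),interpolation=cv2.INTER_CUBIC)
cv2.imwrite("pics/v3.png",np.hstack([c(im,200,140),c(im2,160,140)])[:,:,::-1]); print(arm.get_t())
```

```text
0.0916 False 0.09 Fu 8.27 [ 8.3 -0.4 -2.4]
0.0922 False 0.0901 Fu 9.4 [ 9.4 -0.6 -3.5]
0.0925 False 0.09 Fu 9.82 [ 9.8 -0.8 -3.8]
0.0928 False 0.09 Fu 10.71 [10.7 -1.  -3.7]
0.0931 False 0.09 Fu 11.72 [11.7 -1.2 -4.7]
0.0934 False 0.09 Fu 12.26 [12.2 -1.2 -5.4]
0.0937 False 0.09 Fu 12.82 [12.8 -0.9 -5.8]
[12.58 -0.72 -5.73]
[12.94 -1.15 -5.7 ]
[12.88 -1.12 -6.15]
27.3417
```

View pics/v3.png

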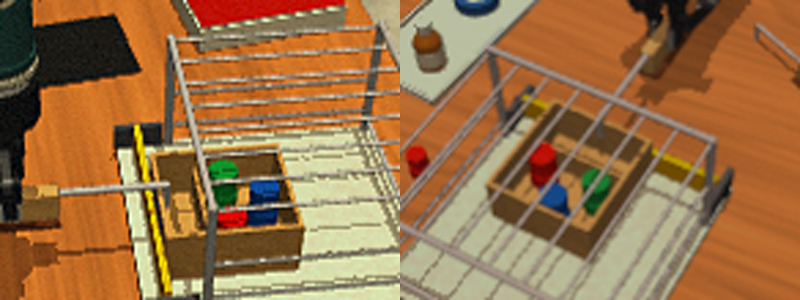

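Run:
```python
from h import *
im2=arm.capture("scene"); im=arm.capture("side")
cv2.imwrite("pics/v4.png",np.hstack([cv2.resize(im[190:250,235:315],(400,300),interpolation=cv2.INTER_CUBIC),cv2.resize(im2[165:225,185:265],(400,300),interpolation=cv2.INTER_CUBIC)])[:,:,::-1]);print(arm.get_t(),arm.get_ft_force())
```

```text
27.4417 [12.47301198 -0.99651623 -8.90203153]
```

View pics/v4.png

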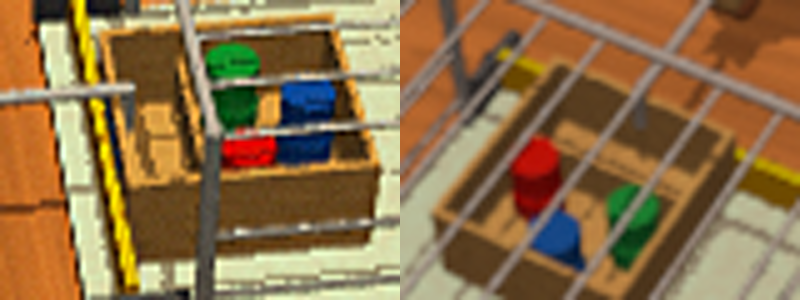

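Run:
```python
from h import *
S,D=cam("scene"),cam("side")
a,b=plane(D,(255.6,197),.074),plane(D,(260.6,226.4),.074)
c,e=plane(D,(302,193.6),.074),plane(D,(310.6,223),.074)
g,h=plane(S,(252,192.6),.074),plane(S,(216.6,178.6),.074)
for p,q in((a,b),(c,e),(g,h)):
    d=p-q; print(p.round(4),q.round(4),np.hypot(*d[:2]).round(4),"yaw",np.arctan2(-d[0],d[1]).round(3))
for p,q in((c,a),(e,b)):
    d=p-q; print("yaw",np.arctan2(d[1],d[0]).round(3),np.hypot(*d[:2]))
```

```text
[0.5928 0.0144 0.074 ] [ 0.5835 -0.107   0.074 ] 0.1217 yaw -0.077
[0.7301 0.0059 0.074 ] [ 0.7208 -0.1177  0.074 ] 0.1239 yaw -0.075
[0.5996 0.0243 0.074 ] [ 0.5958 -0.1004  0.074 ] 0.1247 yaw -0.031
yaw -0.062 0.1375431280119991
yaw -0.078 0.13776977520152978
```

Run:
```python
from h import *
psi=-.0585; u=np.array([np.cos(psi),np.sin(psi),0])
q=np.load("p0.npy"); p0,f0=q[:3],q[3:]
P=lambda:(np.array(arm.get_ft_force())-f0).round(2)
p=p0-.077*u
arm.line_to(p,.02); print(P())
print(arm.line_to(np.r_[p[:2],.108],.04,f_stop=4),P(),arm.get_tcp_pos())
a=p0-.17*u
print(arm.line_to(np.r_[a[:2],.108],.08,f_stop=4),P())
arm.line_to(np.r_[a[:2],.21],.15)
arm.line_to(np.array([.40,.15,.21]),.25)
arm.line_to(np.array([.427,.3095,.12]),.2,rot=down(-.01+np.pi))
S,D=cam("scene"),cam("side")
im=arm.capture("side");f=lambda c,t:[(np.round(d["uv"],1).tolist(),round(d["score"],2)) for d in arm.pinpoint(c,t)[:2]]
print(f("side","hook_tip"),proj(D,[.582,.308,.1085])); 
im2=arm.capture("scene"); print(f("scene","hook_tip"),proj(S,[.582,.308,.1085])); print(arm.get_t(),arm.get_ft_force())
cv2.imwrite("pics/v5.png",np.hstack([cv2.resize(im[110:260,140:340],(400,300),interpolation=cv2.INTER_CUBIC),cv2.resize(im2[140:260,180:340],(400,300),interpolation=cv2.INTER_CUBIC)])[:,:,::-1])
```

```text
[ 0.71  0.89 -0.13]
False [-0.22  0.43 -0.58] [ 0.45014883 -0.03435757  0.10775142]
False [0.51 0.42 0.27]
[([236.4, 136.9], 0.83), ([255.4, 221.0], 0.69)] [[236.03678649 132.44729939]]
[([345.5, 212.9], 0.75), ([291.5, 152.9], 0.65)] [[346.66205704 214.03409957]]
34.0083 [ 0.21054353 -0.36472833 -0.19898416]
```

View pics/v5.png

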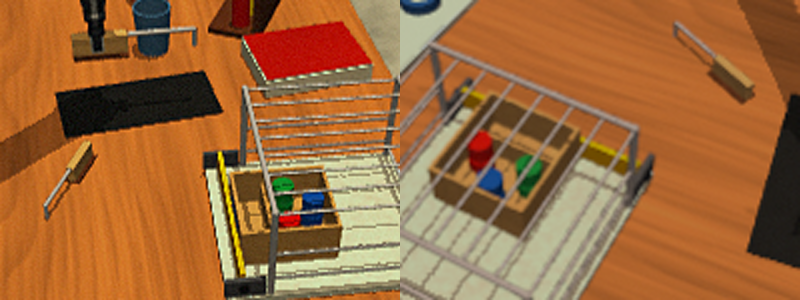

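Run:
```python
from h import *
f0=np.array(arm.get_ft_force())
arm.line_to(np.array([.427,.3095,.025]),.1)
print(arm.line_to(np.array([.427,.3095,.0145]),.02,f_stop=3),arm.get_tcp_pos(),(np.array(arm.get_ft_force())-f0).round(2),arm.get_wrist_torque())
arm.gripper_to(.3,20); arm.hold(.3); arm.gripper_to(.6); arm.hold(.2)
arm.line_to(np.array([.427,.3095,.13]),.1)
arm.movep(np.array([.40,.32,.2]),down(-.07+np.pi))
C=cam("wrist"); im=arm.capture("wrist")
for t in("hook","hook_tip","mat"):
    d=arm.pinpoint("wrist",t)[0]; print(t,d,plane(C,d["uv"],.003))
im2=arm.capture("side"); D=cam("side")
for t in("hook","hook_tip"): print(t,[(d["uv"],plane(D,d["uv"],.003).round(3)) for d in arm.pinpoint("side",t)[:2]])
cv2.imwrite("pics/v6.png",np.hstack([cv2.resize(im,(400,300)),cv2.resize(im2[110:260,140:340],(400,300),interpolation=cv2.INTER_CUBIC)])[:,:,::-1]); print(arm.get_t())
```

```text
True [0.4269251  0.30951074 0.01535421] [-1.05 -0.24  4.08] [-0.02853996 -0.00559805 -0.00956983]
hook {'uv': [243.3, 192.8], 'score': 0.91} [0.43008717 0.30566957 0.003     ]
hook_tip {'uv': [11.8, 114.4], 'score': 0.89} [0.31886463 0.05133504 0.003     ]
mat {'uv': [251.4, 231.8], 'score': 0.81} [0.48163075 0.31164084 0.003     ]
hook [([189.1, 162.8], array([0.418, 0.309, 0.003])), ([180.2, 193.3], array([0.377, 0.153, 0.003]))]
hook_tip [([234.7, 157.4], array([0.577, 0.313, 0.003])), ([163.1, 222.3], array([0.319, 0.03 , 0.003]))]
38.7833
```

View pics/v6.png

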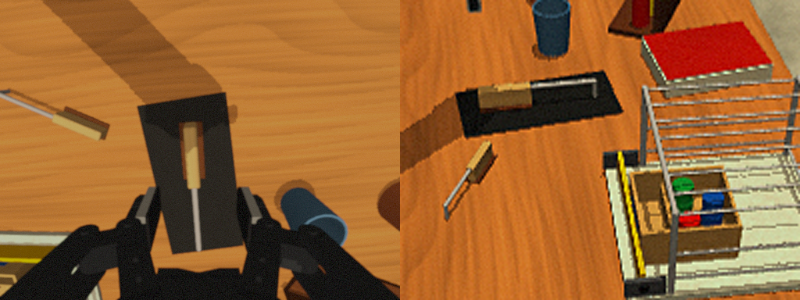

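Both panels show the hook back on its mat, standing level. The carton is against the rail with its jars upright, so I'm handing in.

```bash
python3 -c "
from workcell import arm
arm.hold(.5); print(arm.sign_off(), arm.get_t())"
```

```text
the job is handed in; nothing more can be done
the job is handed in; nothing more can be done
```

The job is handed in, about 39 s into the 70 s allowed; no verdict is reported. I hooked the carton's lip, dragged it about 80 mm onto the yellow rail and unhooked it. The hook is back on its mat.

- **Pressing force:** the pull measured about 12.9 N at the wrist for over 1 s. Friction, judged from resting readings during the drag, is about 2.5 N, so I put the force on the rail at about 10 N. I had no direct reading at the rail.
- **Lip load:** a downward force also built up while pressing. It was about 6 N through the hold, and one later single reading showed about 7.4 N. That puts the total on the lip at about 14–15 N, under the 18 N limit.
- **Squareness:** measured while pressed, the carton edges gave yaw values from -0.03 to -0.08 rad, against -0.06 rad for the bay. That scatter is camera error, but the sudden stiffening at contact also points to a square fit.
- **Last pictures:** the carton is still at the rail with all three jars upright. The hook stands level on the mat within about 6 mm of the mat centre's y. The tray items were not in these last pictures, and I did not measure whether the other objects had moved.
- **Checks that disagreed:** the final wrist view of `hook_tip` picked out the small look-alike hook instead. The side camera put the real tip within about 6 mm of where it started. Before I set the hook down, the side view also showed its tip about 4 px lower than expected, so it may have tipped slightly in the grip. It was level once released.

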